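Clear the tote off the dust box and hold its sprung lid at the mark

TASK

The dust box has to be held part-open while the extractor clears it, but a plywood tote of wooden wheels is standing on its lid. Lift the tote off by its dowel handle and hang it by the middle of that handle on the yellow hook of the stand, upright and let go; then lift the sprung lid by its orange pull until the lid's white pointer is in line with the middle of the red marker on the curved side scale, and finish still holding the lid steady there by that pull (it shuts if released). Do not tip the tote, shift the red marker or disturb the other things on the bench.

Things in the scene. Friction and masses are not known exactly. Their poses are not given: they have to be found in the camera images.
- dust_box: Fixed blue box, 240 x 260 x 100 mm (x, y, z), with a plywood lid; origin: centre of its underside. Its -x side is the front (pull side), the hinge runs along y at its +x top rim, the curved aluminium scale stands outside its +y side (158 mm from the middle, with its marker up to 240 mm above the bench). It may stand left or right of the robot's midline.
- lid_hinge (a point): Middle of the lid's hinge axis, on the box's +x top rim (120 mm in +x of the box's centre, 100 mm up); z axis up, y axis along the hinge.
- lid (a joint): Opening angle of the lid, rad: 0 shut, grows as the front edge rises, up to 1.3. The lid is 242 x 262 x 10 mm plywood, 0.4 kg, with a closing spring of 0.9 N m/rad preloaded by 0.6 rad: it takes about 4 to 10 N of lift at the pull and shuts by itself when let go.
- lid_pull: The lid's handle: upright orange block, 22 x 20 mm (x, y) and 52 mm tall, near the middle of the lid's front edge. It swivels freely (weakly sprung upright) on a pin along y, so it can stay upright while the lid turns. Origin on the pin, 24 mm above the hinge axis with the lid shut and 215 mm from it along the lid; the block reaches from 8 mm under the pin to 44 mm above it.
- pull_grip (a point): Grip point on the orange pull, 30 mm above its pin: with the lid shut 154 mm above the bench. Two steel cheeks hold the pin on both y sides up to 4 mm above it.
- lid_pointer (a point): Point on the white pointer (6 mm thick) that sticks out of the lid's +y edge, 150 mm from the hinge axis, turning with the lid.
- mark (a joint): Angle of the red marker about the same hinge axis, rad, in the lid's own scale: the lid is in line with the middle of the marker when joint lid equals joint mark. Different each time (about 0.45 to 0.75); stays where it is unless pushed.
- mark_point (a point): Where the lid_pointer lies when it is in line with the middle of the red marker: 150 mm from the hinge axis. The marker is a red plate 50 mm radially and 24 mm wide along the arc, just outside the pointer's end.
- tote: Loose plywood tote, 90 x 130 mm (x, y), sides and load 40 mm high, end boards (y = +-62 mm) 140 mm high, loaded with light wooden wheels that stay in it; about 0.35 kg. Origin: centre of its underside, z up, y along the handle. It starts upright on the lid (110 mm above the bench), behind the pull.
- tote_handle (a point): Middle of the tote's dark dowel handle: 14 mm diameter, 118 mm free length along the tote's y axis, 125 mm above the tote's underside and free all round between the end boards; the 78 mm gap under it, open towards +-x, is where the hook goes in.
- hook: Fixed hook stand: round foot of 110 mm diameter, upright post 18 mm thick and 240 mm high at its origin (centre of its underside). A yellow 10 mm rod, its axis 220 mm up, points from the post along the stand's -x axis for 105 mm, then turns up in a tip at 122 mm from the post whose top is 247 mm up.
- hook_seat (a point): Place for the handle on the hook: top of the yellow rod (225 mm up), midway between post and tip, 70 mm from the post's axis. The tote's handle lies across the rod; its axis is then 7 mm above this point. x axis from tip to post, y axis across the rod.
- wheel_a: Bystander: loose wooden wheel, 60 mm diameter, 25 mm high, by the hook stand; origin: centre of its underside.
- wheel_b: Bystander: loose wooden wheel, 60 mm diameter, 25 mm high, in front of the robot, near its midline.
- sand_a: Bystander: yellow sanding block, 50 x 110 x 26 mm, by the hook stand.
- sand_b: Bystander: yellow sanding block, 50 x 110 x 26 mm, in the middle of the back of the bench.
- screwdriver: Bystander: screwdriver with a red handle, lying in front of the dust box.
- drill: Bystander: teal cordless drill standing on its battery, 200 mm high, on the left of the bench.
- glue: Bystander: white glue bottle, 54 mm diameter, 140 mm high, on the right of the bench.

How it is judged:
By the outcome, as a careful person would: the job done as asked, in the order asked, and still so for the second after the job is handed in, while the arm keeps its last pose, push and grip.
It also fails if it takes over 66 s, if anything falls off the work surface, if the arm or the gripper's body presses on something with over 40 N, if the wrist force passes 120 N, or if a joint passes its speed limit or range.

ROBOT

A 6-joint arm with a two-finger parallel gripper is mounted at the origin on the work surface. World frame = base frame: x ahead of the robot, y to its left, z up, the work surface at z = 0. Lengths are in m, angles in rad, forces in N, time in s.
With the tool pointing down it reaches from about 0.2 to 0.875 m from the base axis. Payload 3.4 kg.
Tool frame: the origin (TCP) lies midway between the tips of the shut fingers; the grasp point (between the pads) lies 19 mm behind it; z points along the fingers, y is the line along which they close (so a half turn about z gives the same grasp; the last joint's range is limited). The gripper opens to 94 mm and grips with 3 to 60 N. Pads are 16 mm wide; open, the fingers measure 119 mm over their backs; the gripper's body (75 mm by 177 mm) begins 78 mm behind the grasp point.
Start: joints at [-1.323, 0.276, 1.505, -0, 1.361, -0.121], TCP at [0.207, -0.536, 0.205] pointing down, gripper open.
Joint ranges: [-2.89, 2.89], [-0.75, 2.08], [0.22, 2.7], [-1.18, 4.32], [0.11, 2.71], [-2.7, 2.7]. Speed limits (rad/s): [2.57, 2.57, 3.14, 3.14, 3.14, 3.14].

INTERFACE

Orientations are given as [roll, pitch, yaw] about the fixed x, y, z axes, in that order (R = Rz(yaw) Ry(pitch) Rx(roll)).
In Python, from workcell import bot gives the robot as it stands. The module is installed in compiled form; this text tells all that it offers.
- The arm moves only by the tool servo_tool, never from a script. Its argument "moves" is one flat list of numbers, 6 for each row, row after row: the shift along the tool's x, y, z in mm, then the turn, a rotation vector about the tool's x, y, z in degrees. A call has 1 to 8 rows; each row shifts and turns the commanded pose from where the row before left it, along the tool's axes as they then stand; what a row does not reach is not made up. A row lasts 1/12 s, in which the tool goes at most 41.7 mm and 7.16 degrees, less where a joint would pass 70% of its speed; a pose out of reach is approached as far as the arm can. A call with a gripper value outside its range is refused whole. "fingers" is the opening, from 0 (shut) to 1 (fully open), set as the call begins (left out, the last holds). The fingers move at their own pace and stop on an object; the grip force is fixed at half the most. Time passes only in rows, so rows that do not move let the fingers close. It gives the time, the measured TCP pose, the force, the opening and the grip force at its end, in the units of the state.
- bot.get_obs(): the state, without advancing time (a new reading comes with each control period).
- bot.snapshot(name): name is "side" or "top" or "wrist"; returns the picture (420x560x3 uint8, blue, green, red); there is no depth.
- bot.camera_params(name): a dict with "vfov" (degrees; the focal length in pixels is half the picture's height over the tangent of half this angle, whatever the lens; pixels are square), "cx", "cy" (the principal point, pixels), "D" ([k1, k2, p1, p2, k3] as OpenCV has them; the pictures are not rectified), "rvec" (rotation vector, rad) and "tvec" (3), from world to camera coordinates, as OpenCV has them. Camera axes: x right, y down, z forward; pixel columns grow to the right and rows downward; lengths in m; the calibration is good to about 2 mm. A picture is of the moment at which its call begins: read the wrist's pose just before it. camera_params takes no time and is no camera call; for the wrist camera it gives the pose at the moment of the call.
- bot.finish_job(): hands the job in; it is judged then, once.
The state is a dict: "time_s": time; "qpos": joint angles; "joint_vel": joint speeds; "tau": joint torques, N m; "eef_pos": TCP position; "orientation": TCP orientation; "wrist_force": force on the tool from outside, world axes, zero at the start; "ft_torque": the same for the moment, N m; "width": opening from 0.0 (shut) to 1.0 (fully open); "finger_force": force on a finger pad.
Only numpy, scipy, OpenCV 4.12 (cv2) and the standard library are available. Lean on these libraries where they do the work, as an engineer would, in place of code of your own. Each camera call takes 0.05 s, during which the arm holds its last target. There are 200 camera calls.

## Working session

There is one attempt and no reset: what is moved stays moved. The work goes in short steps, Python scripts to look and compute and a tool call to move; the robot and the scene stay as the last step left them, time stands still between calls to the robot, and variables do not carry over. Pictures are saved under pics/ and viewed, at most 10 in all, crops included, and the job is handed in when it is done.

Besides the shell and the picture viewer there is one more tool, called by a JSON object that holds its "api" and its "payload". servo_tool: Moves the arm, as the interface text tells. Its arguments: {"type":"object","properties":{"moves":{"type":"array"},"fingers":{"type":"number"}},"required":["moves"]}

```bash
mkdir -p pics; python3 - <<'E'
from workcell import bot
import cv2,numpy as np
o=bot.get_obs();print({k:np.round(v,3) for k,v in o.items()})
for n in("side","top"):
    im=bot.snapshot(n);cv2.imwrite(f"pics/{n}0.png",im);p=bot.camera_params(n);print(n,p)
a=[cv2.imread(f"pics/{n}0.png") for n in("side","top")]
E
```

```text
{'time_s': np.float64(0.0), 'qpos': array([-1.323,  0.277,  1.506, -0.   ,  1.361, -0.121]), 'joint_vel': array([-0.   ,  0.001, -0.002,  0.001, -0.   , -0.002]), 'tau': array([ 0.0000e+00, -4.0458e+01, -2.3723e+01,  7.0000e-02,  3.5000e-02,
       -0.0000e+00]), 'eef_pos': array([ 0.207, -0.536,  0.205]), 'orientation': array([-3.14 , -0.   ,  0.369]), 'wrist_force': array([0.074, 0.245, 0.033]), 'ft_torque': array([0.025, 0.009, 0.02 ]), 'finger_force': np.float64(0.0), 'width': np.float64(1.0)}
side {'vfov': 57.523410884975604, 'cx': 275.22151209987317, 'cy': 206.07654751017722, 'D': array([-0.08860609,  0.        ,  0.        ,  0.        ,  0.        ]), 'rvec': array([ 0.3228401 , -2.72486095,  1.32337466]), 'tvec': array([0.55820266, 0.1946369 , 1.11536089])}
top {'vfov': 54.20636861273512, 'cx': 287.9708525277533, 'cy': 203.0675535293007, 'D': array([-0.1009451,  0.       ,  0.       ,  0.       ,  0.       ]), 'rvec': array([ 2.1409076 , -2.17146571,  0.16335797]), 'tvec': array([-9.32509474e-04,  5.94228677e-01,  1.39122849e+00])}
```

View pics/side0.png

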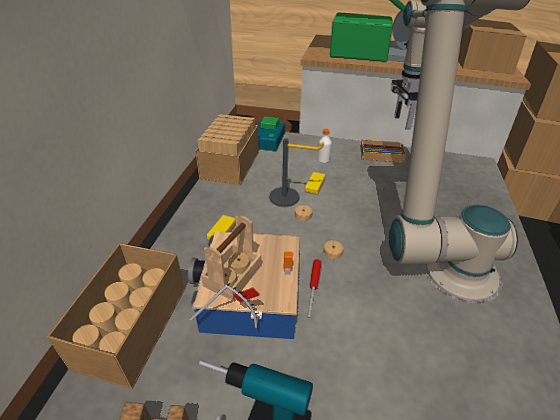

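View pics/top0.png

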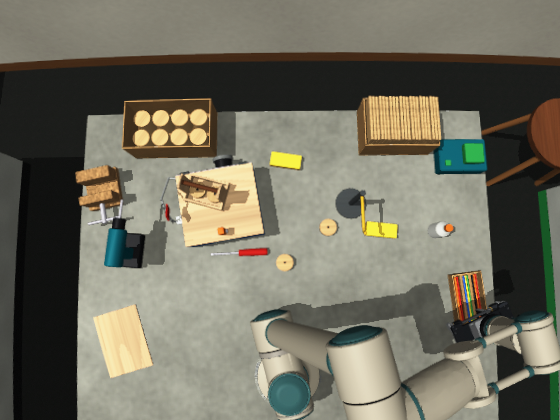

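```bash
cat > h.py <<'E'
import cv2,numpy as np
from workcell import bot
def K(p,H=420):
    f=H/2/np.tan(np.radians(p['vfov'])/2);return np.array([[f,0,p['cx']],[0,f,p['cy']],[0,0,1]])
def ray(p,uv):
    R=cv2.Rodrigues(np.array(p['rvec'],float))[0];n=cv2.undistortPoints(np.array([[uv]],float),K(p),np.array(p['D']))[0,0]
    d=R.T@np.array([n[0],n[1],1]);return -R.T@np.array(p['tvec']),d/np.linalg.norm(d)
def plane(p,uv,z):
    c,d=ray(p,uv);return c+d*(z-c[2])/d[2]
def tri(*obs):
    A=np.zeros((3,3));b=np.zeros(3);L=[]
    for p,uv in obs:
        c,d=ray(p,uv);M=np.eye(3)-np.outer(d,d);A+=M;b+=M@c;L.append((c,M))
    x=np.linalg.solve(A,b);return x,max(np.linalg.norm(M@(x-c)) for c,M in L)
def proj(p,X): return cv2.projectPoints(np.array(X,float).reshape(-1,1,3),np.array(p['rvec']),np.array(p['tvec']),K(p),np.array(p['D']))[0][:,0]
def blobs(im,lo,hi,amin=8):
    m=cv2.inRange(cv2.cvtColor(im,cv2.COLOR_BGR2HSV),lo,hi);n,l,s,c=cv2.connectedComponentsWithStats(m)
    return [(s[i].tolist(),c[i].round(1).tolist()) for i in range(1,n) if s[i][4]>=amin]
E
python3 - <<'E'
from h import *
a=cv2.imread('pics/top0.png');b=cv2.imread('pics/side0.png')
for n,i in(('top',a),('side',b)):
    for c,lo,hi in(('or',(5,150,150),(17,255,255)),('red',(0,170,80),(4,255,255)),('red2',(174,170,80),(180,255,255)),('yel',(20,170,110),(32,255,255))):
        print(n,c,blobs(i,lo,hi))
z=np.zeros((600,800,3),np.uint8)
z[:,:400]=cv2.resize(a[155:255,160:227+0][:, :67],(400,600),interpolation=cv2.INTER_CUBIC)
z[:,400:]=cv2.resize(b[210:330,190:310],(400,400),interpolation=cv2.INTER_CUBIC)[:600] if 0 else 0
z[:,:]=0
z[:450,:400]=cv2.resize(a[155:245,158:238],(400,450),interpolation=cv2.INTER_CUBIC)
z[:480,400:]=cv2.resize(b[210:330,195:295],(400,480),interpolation=cv2.INTER_CUBIC)
z[480:,400:]=cv2.resize(b[130:160,270:370],(400,120),interpolation=cv2.INTER_CUBIC)
z[450:,:200]=cv2.resize(a[185:235,335:385],(200,150),interpolation=cv2.INTER_CUBIC)
cv2.imwrite('pics/c1.png',z)
E
```

```text
top or [([446, 224, 7, 8, 47], [448.9, 227.6]), ([218, 227, 6, 8, 41], [220.5, 230.6]), ([472, 273, 7, 34, 69], [475.3, 286.8]), ([454, 277, 7, 41, 92], [456.8, 294.1])]
top red [([166, 205, 3, 15, 30], [166.6, 212.0]), ([239, 249, 28, 7, 169], [252.6, 251.8]), ([475, 274, 6, 35, 44], [477.5, 291.6]), ([456, 277, 8, 43, 77], [459.6, 297.8])]
top red2 []
top yel [([270, 152, 32, 17, 411], [285.3, 160.2]), ([360, 196, 37, 42, 536], [377.1, 226.3]), ([466, 286, 6, 31, 41], [468.7, 301.5])]
side or [([323, 129, 6, 6, 26], [325.7, 131.0]), ([284, 252, 9, 18, 135], [287.7, 259.6])]
side red [([310, 260, 11, 30, 214], [315.2, 273.6]), ([241, 288, 18, 12, 121], [249.8, 293.3]), ([234, 294, 9, 8, 34], [237.7, 297.7])]
side red2 []
side yel [([288, 142, 36, 8, 86], [306.3, 146.1]), ([305, 172, 20, 22, 265], [314.5, 182.6]), ([207, 215, 28, 25, 297], [221.7, 225.4])]
```

View pics/c1.png

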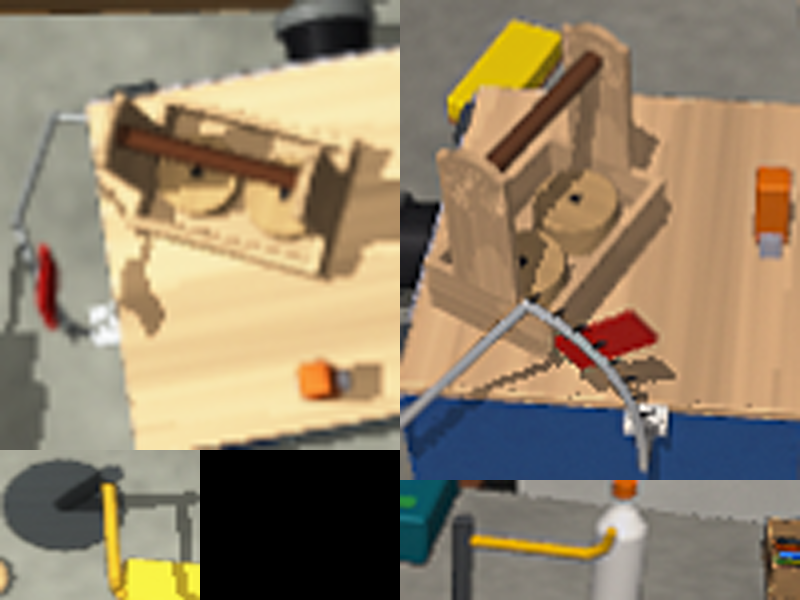

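```bash
python3 - <<'E'
from h import *
T=bot.camera_params('top');S=bot.camera_params('side');r=lambda x:np.round(x,4)
def dt(x,y):return (T,(158+x/5-.4,155+y/5-.4))
def ds(x,y):return (S,(195+(x-400)/4-.4,210+y/4-.4))
def ht(x,y):return (T,(335+x/4-.4,185+(y-450)/3-.3))
def hs(x,y):return (S,(270+(x-400)/4-.4,130+(y-480)/4-.4))
for n,a,b in(('h+',dt(120,137),ds(493,162)),('h-',dt(297,180),ds(598,58)),('pulltop',dt(317,380),ds(773,178)),('mark',(T,(167,212)),(S,(247,295))),('ptr',dt(103,326),ds(648,420)),
 ('rodpost',ht(107,487),hs(474,540)),('rodbend',ht(117,590),hs(598,550)),('tip',ht(118,594),hs(612,532))):
    x,e=tri(a,b);print(n,r(x),r(e))
# mask for dowel centre line + box corners + wheels
print('boxcorner', [r(plane(T,p,.11)) for p in((255,163),(264,233),(185,244),(177,176))])
print('wheels',[r(plane(T,p,.025)) for p in((328,227),(285,262))], 'sand', [r(plane(T,p,.026)) for p in((285,160),(382,230))],'foot',r(plane(T,(350,203),0)))
print('drill top',r(plane(T,(117,245),.2)),'glue',r(plane(T,(449,228),.14)))
E
```

```text
h+ [0.6322 0.3133 0.2463] 0.0019
h- [0.6054 0.207  0.2378] 0.0024
pulltop [0.4931 0.206  0.1612] 0.0008
mark [0.5496 0.3724 0.1882] 0.001
ptr [0.5338 0.3579 0.1042] 0.0002
rodpost [ 0.586  -0.2329  0.218 ] 0.0006
rodbend [ 0.4816 -0.2357  0.2213] 0.0023
tip [ 0.4738 -0.2325  0.2411] 0.0002
boxcorner [array([0.7223, 0.1007, 0.11  ]), array([0.4863, 0.072 , 0.11  ]), array([0.4532, 0.3324, 0.11  ]), array([0.6816, 0.3639, 0.11  ])]
wheels [array([ 0.5097, -0.1488,  0.025 ]), array([0.3902, 0.0038, 0.025 ])] sand [array([ 0.7522, -0.0013,  0.026 ]), array([ 0.496 , -0.3397,  0.026 ])] foot [ 0.5971 -0.2337  0.    ]
drill top [0.448  0.5248 0.2   ] glue [ 0.4906 -0.5364  0.14  ]
```

Side picture: tote handle from (218,250) to (244,224), pull at (288,260), marker (248,295), yellow rod (288–320,146). Top picture: pull (221,231), handle (182,182)–(217,191), rod (362,197)–(364,232), foot (350,203). Moving towards the handle.

{"api": "servo_tool", "payload": {"moves": [30,0,-25,0,0,-6.9,30,0,-25,0,0,-6.9,30,0,-25,0,0,-6.9,30,0,-25,0,0,-6.9,30,0,-25,0,0,-6.9,30,0,-25,0,0,-6.9,30,0,-25,0,0,-6.9,30,0,-25,0,0,-6.9], "fingers": 0.55}}

```text
time_s: 0.77
eef_pos: [0.3707, -0.3709, 0.4059]
orientation: [-3.141, -0.001, 1.339]
wrist_force: [0.3, -0.8, 0.1]
width: 0.549
finger_force: 0.0
```

{"api": "servo_tool", "payload": {"moves": [39,5.5,0,0,0,0,39,5.5,0,0,0,0,39,5.5,0,0,0,0,39,5.5,0,0,0,0,39,5.5,0,0,0,0,39,5.5,0,0,0,0,39,5.5,0,0,0,0,39,5.5,0,0,0,0]}}

```text
time_s: 1.43
eef_pos: [0.4864, -0.0775, 0.4053]
orientation: [-3.141, 0.0, 1.332]
wrist_force: [0.9, -0.4, 0.2]
width: 0.552
finger_force: 0.0
```

{"api": "servo_tool", "payload": {"moves": [39,5.5,0,0,0,0,39,5.5,0,0,0,0,39,5.5,0,0,0,0,39,5.5,0,0,0,0,39,5.5,0,0,0,0,39,5.5,0,0,0,0,20,5.5,0,0,0,0,0,0,0,0,0,0]}}

```text
time_s: 2.1
eef_pos: [0.585, 0.1624, 0.4032]
orientation: [-3.139, -0.001, 1.337]
wrist_force: [-1.1, -0.5, -0.2]
width: 0.549
finger_force: 0.0
```

```bash
python3 - <<'E'
from h import *
print(np.round(bot.get_obs()['eef_pos'],4))
W=bot.camera_params('wrist');im=bot.snapshot('wrist');cv2.imwrite('pics/w1.png',im);np.save('w1.npy',W,allow_pickle=True)
print(W, proj(W,[[.632,.313,.235],[.605,.207,.235],[.493,.206,.168],[.55,.372,.188]]))
E
```

```text
[0.585  0.1624 0.4032]
{'vfov': 62.07834402770211, 'cx': 275.095406366149, 'cy': 212.05635168969295, 'D': array([-0.01833271,  0.        ,  0.        ,  0.        ,  0.        ]), 'rvec': array([-2.87536801,  0.33624747,  0.04554367]), 'tvec': array([-0.53087801,  0.20932155,  0.65525646])} [[287.34692487  25.73473063]
 [284.62377167 147.55323329]
 [191.60637534 166.76561368]
 [194.25330293  -2.66180004]]
```

View pics/w1.png

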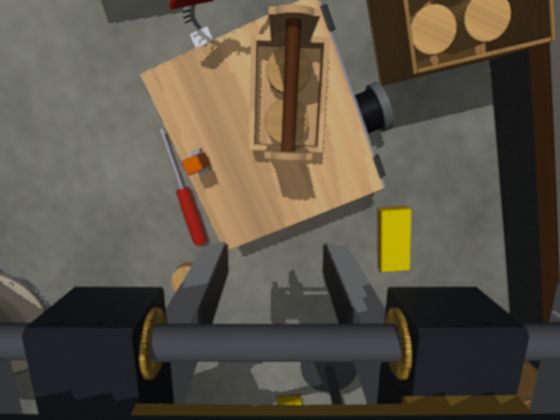

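Wrist picture: dark handle runs (293,18)–(289,152), pull top at (194,161), pointer (200,37).

```bash
python3 - <<'E'
from h import *
W=np.load('w1.npy',allow_pickle=True).item();T=bot.camera_params('top');S=bot.camera_params('side')
def dowel(f,x0,y0,x1,y1):
    im=cv2.imread(f);h=cv2.cvtColor(im,cv2.COLOR_BGR2HSV);m=cv2.inRange(h,(4,110,25),(16,255,125))
    k=np.zeros_like(m);k[y0:y1,x0:x1]=m[y0:y1,x0:x1];n,l,s,c=cv2.connectedComponentsWithStats(k);i=1+np.argmax(s[1:,4])
    ys,xs=np.where(l==i);P=np.c_[xs,ys].astype(float);vx,vy,cx,cy=cv2.fitLine(P.astype(np.float32),2,0,.01,.01)[:,0]
    t=(P-[cx,cy])@[vx,vy];d=np.array([vx,vy]);c=np.array([cx,cy]);e=[c+d*t.min(),c+d*t.max()];print(f,s[i],np.round(e,1));return e
w=dowel('pics/w1.png',255,5,330,165);t=dowel('pics/top0.png',175,175,225,200);s=dowel('pics/side0.png',210,215,250,260)
w=sorted(w,key=lambda p:p[1]);t=sorted(t,key=lambda p:p[0]);s=sorted(s,key=lambda p:-p[1])
for i in(0,1):
    print(tri((W,w[i]),(T,t[i]),(S,s[i])),tri((W,w[i]),(S,s[i])),plane(W,w[i],.235))
im=cv2.imread('pics/w1.png')
o=blobs(im,(5,180,120),(15,255,255),60);print(o)
E
```

```text
pics/w1.png [ 255   12   69  142 4335] [[286.5 152.2]
 [293.3  11.9]]
pics/top0.png [179 175  39  23 299] [[179.8 183.2]
 [216.9 189.6]]
pics/side0.png [217 223  29  30 208] [[218.4 250.5]
 [244.2 223.2]]
(array([0.63185086, 0.31797726, 0.24966331]), np.float64(0.00634972156613229)) (array([0.63292793, 0.31752414, 0.24935586]), np.float64(0.0054420522644764106)) [0.63977    0.32295278 0.235     ]
(array([0.60638637, 0.20496562, 0.23990127]), np.float64(0.004539377290478451)) (array([0.60509078, 0.20199936, 0.23571484]), np.float64(0.0007039495065192761)) [0.60575979 0.20218171 0.235     ]
[([182, 156, 21, 19, 258], [192.1, 164.7])]
```

```bash
cat >> h.py <<'E'
def axis_w(f,x0,x1,y0,y1,vmax=90):
    h=cv2.cvtColor(cv2.imread(f),cv2.COLOR_BGR2HSV);out=[]
    for y in range(y0,y1):
        r=h[y,x0:x1].astype(int);i=np.where((r[:,2]<vmax)&(r[:,1]>120)&(r[:,0]<17))[0]
        if len(i): out.append((y,x0+i.min(),x0+i.max(),len(i)))
    return np.array(out)
E
python3 - <<'E'
from h import *
a=axis_w('pics/w1.png',270,320,6,160,110);print(a[::8].tolist())
E
```

```text
[[17, 279, 298, 11], [25, 285, 301, 17], [33, 285, 300, 16], [41, 284, 300, 17], [49, 285, 299, 15], [57, 284, 299, 16], [65, 284, 298, 15], [73, 284, 298, 15], [81, 284, 298, 15], [89, 284, 298, 15], [97, 283, 297, 15], [105, 283, 296, 14], [113, 283, 296, 14], [121, 282, 296, 15], [129, 282, 295, 14], [137, 282, 295, 14], [145, 281, 295, 15]]
```

```bash
python3 - <<'E'
from h import *
W=np.load('w1.npy',allow_pickle=True).item();T=bot.camera_params('top');S=bot.camera_params('side')
a=plane(W,(293.2,18),.235);b=plane(W,(287.9,152),.235);d=a-b
print(a,b,(a+b)/2,np.linalg.norm(d),np.degrees(np.arctan2(-d[0],d[1])),'cam',ray(W,(0,0))[0])
print(tri((W,(293.2,18)),(S,(218.4,250.5))),tri((W,(287.9,152)),(S,(244.3,224))))
o=bot.get_obs();print(o['eef_pos'],o['orientation'])
E
```

```text
[0.63858691 0.31803958 0.235     ] [0.60716823 0.20204649 0.235     ] [0.62287757 0.26004303 0.235     ] 0.12017291125476665 -15.155859063819443 cam [0.60198355 0.23108585 0.58242865]
(array([0.63329381, 0.3140772 , 0.24563723]), np.float64(0.004307478821195975)) (array([0.60588881, 0.20136256, 0.23250881]), np.float64(0.001399760312162743))
[0.58410036 0.1600026  0.40369248] [-3.13906902e+00  1.21905505e-03  1.33543077e+00]
```

{"api": "servo_tool", "payload": {"moves": [29,4.5,0,0,0,1.7,29,4.5,0,0,0,0,30,4.5,0,0,0,0,0,0,0,0,0,0,0,0,30,0,0,0,0,0,30,0,0,0,0,0,20,0,0,0,0,0,0,0,0,0]}}

```text
time_s: 2.82
eef_pos: [0.6165, 0.2371, 0.3206]
orientation: [-3.133, 0.006, 1.301]
wrist_force: [-0.0, 0.5, -1.2]
width: 0.55
finger_force: 0.0
```

```bash
python3 - <<'E'
from h import *
o=bot.get_obs();print(o['eef_pos'],o['orientation'])
W=bot.camera_params('wrist');im=bot.snapshot('wrist');cv2.imwrite('pics/w2.png',im)
print(proj(W,[[.638,.317,.235],[.6178,.2426,.235],[.607,.203,.235]]))
a=axis_w('pics/w2.png',200,340,5,400,110);print(a[::14].tolist())
E
```

```text
[0.61646316 0.23709525 0.32059992] [-3.13335306  0.00620905  1.30089557]
[[275.06497883 105.82398282]
 [275.51533373 208.77435882]
 [275.67205791 257.87833866]]
[[106, 267, 284, 18], [120, 267, 285, 19], [134, 267, 285, 19], [148, 267, 285, 19], [162, 267, 284, 18], [176, 267, 285, 19], [190, 268, 284, 17], [204, 268, 284, 17], [218, 268, 284, 17], [232, 268, 285, 18], [246, 267, 284, 18], [260, 269, 282, 14]]
```

View pics/w2.png

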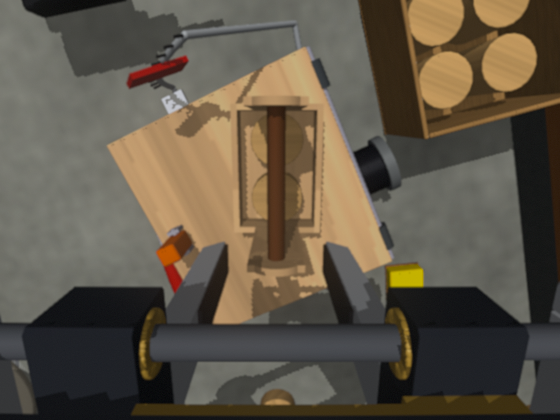

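Wrist picture: handle is vertical at x≈276 from row 106 to 261, matching the prediction. Descending to grasp.

{"api": "servo_tool", "payload": {"moves": [4,0,14,0,0,0,0,0,14,0,0,0,0,0,14,0,0,0,0,0,14,0,0,0,0,0,14,0,0,0,0,0,14,0,0,0,0,0,14,0,0,0,0,0,4,0,0,0]}}

```text
time_s: 3.53
eef_pos: [0.6203, 0.2425, 0.2237]
orientation: [3.142, 0.001, 1.301]
wrist_force: [0.2, -0.4, -0.2]
width: 0.549
finger_force: 0.0
```

{"api": "servo_tool", "payload": {"moves": [0,0,0,0,0,0,0,0,0,0,0,0,0,0,0,0,0,0,0,0,0,0,0,0,0,0,0,0,0,0,0,0,0,0,0,0,0,0,0,0,0,0,0,0,0,0,0,0], "fingers": 0}}

```text
time_s: 4.2
eef_pos: [0.6197, 0.244, 0.224]
orientation: [-3.141, -0.0, 1.303]
wrist_force: [-1.8, -0.0, 2.7]
width: 0.137
finger_force: 30.0
```

{"api": "servo_tool", "payload": {"moves": [0,0,-4,0,0,0,0,0,-8,0,0,0,0,0,-12,0,0,0,0,0,-16,0,0,0,0,0,-20,0,0,0,0,0,-20,0,0,0,0,0,-20,0,0,0,0,0,-15,0,0,0]}}

```text
time_s: 4.87
eef_pos: [0.6209, 0.2435, 0.34]
orientation: [3.14, -0.0, 1.302]
wrist_force: [0.3, -0.2, -4.6]
width: 0.142
finger_force: 30.0
```

```bash
python3 - <<'E'
from h import *
o=bot.get_obs();print({k:np.round(o[k],3) for k in('eef_pos','orientation','wrist_force','ft_torque','width')})
a=bot.snapshot('side');b=bot.snapshot('wrist');cv2.imwrite('pics/s3.png',a);cv2.imwrite('pics/w3.png',b)
z=np.zeros((420,800,3),np.uint8);z[:,:400]=cv2.resize(a[150:325,170:337],(400,420));z[:,400:]=b[:,80:480];cv2.imwrite('pics/c3.png',z)
E
```

```text
{'eef_pos': array([0.621, 0.244, 0.34 ]), 'orientation': array([ 3.14 , -0.   ,  1.302]), 'wrist_force': array([ 0.294, -0.245, -4.599]), 'ft_torque': array([-0.122, -0.086,  0.059]), 'width': np.float64(0.142)}
```

View pics/c3.png

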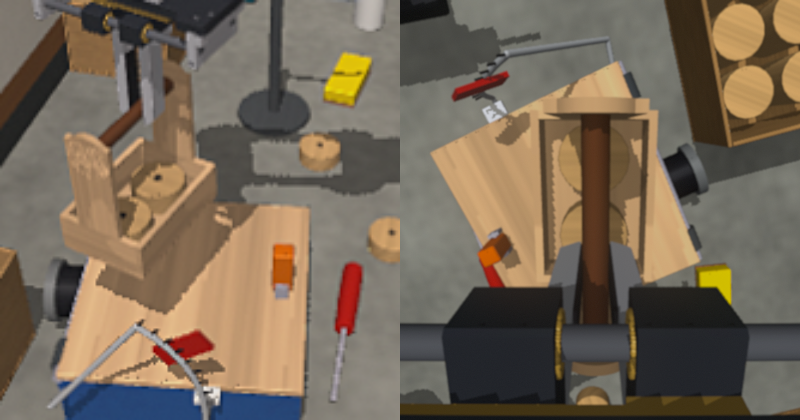

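```bash
python3 - <<'E'
from h import *
W=bot.camera_params('wrist');o=bot.get_obs();p=o['eef_pos'];y=o['orientation'][2];t=np.array([np.cos(y),np.sin(y),0])
for ang in(0,5,10):
    s=np.radians(ang);far=p+[0,0,.011]+t*(.0165+.0595)*np.cos(s)-[0,0,(.0165+.0595)*np.sin(s)]
    n=np.array([t[1],-t[0],0])*.007
    q=proj(W,[far,far+n,far-n]);print(ang,q[0],np.linalg.norm(q[1]-q[2]))
a=axis_w('pics/w3.png',240,320,80,260,115);print(a[::10].tolist())
E
```

```text
0 [274.83451115 112.03305882] 30.1268026880646
5 [274.76963243 113.12425554] 28.966072141424753
10 [274.71001262 115.31963665] 27.877818051838176
[[113, 267, 267, 1], [123, 261, 289, 29], [133, 261, 290, 30], [143, 260, 289, 30], [153, 261, 289, 29], [163, 261, 289, 29], [173, 262, 289, 28], [183, 262, 289, 28], [193, 262, 289, 28], [203, 261, 290, 30], [213, 262, 289, 28], [223, 262, 289, 28], [233, 262, 289, 28], [243, 262, 288, 27], [253, 262, 287, 26]]
```

Lifted level, wheels inside; wrist view shows the handle vertical at x≈275. Carrying it to the hook's tip side.

{"api": "servo_tool", "payload": {"moves": [-8,-1,-8,0,0,0,-16,-3,-10,0,0,0,-24,-4,-10,0,0,0,-32,-5,-10,0,0,0,-34,-5.5,-10,0,0,0,-34,-5.5,-2,0,0,0,-34,-5.5,0,0,0,0,-34,-5.5,0,0,0,0]}}

```text
time_s: 5.63
eef_pos: [0.527, 0.0422, 0.3885]
orientation: [-3.141, 0.001, 1.302]
wrist_force: [0.1, 0.2, -4.1]
width: 0.135
finger_force: 30.0
```

{"api": "servo_tool", "payload": {"moves": [-36,-6,0,0,0,0,-36,-6,0,0,0,0,-36,-6,0,0,0,0,-36,-6,0,0,0,0,-36,-6,0,0,0,0,-36,-6,0,0,0,0,-36,-6,0,0,0,0,-25,-6,0,0,0,0]}}

```text
time_s: 6.3
eef_pos: [0.4063, -0.2126, 0.3882]
orientation: [-3.14, 0.003, 1.3]
wrist_force: [0.1, -1.0, -3.9]
width: 0.139
finger_force: 30.0
```

{"api": "servo_tool", "payload": {"moves": [-18,-4,0,0,0,-3,-10,-2,0,0,0,-3,-8,0,0,0,0,-3,0,0,0,0,0,-3,0,0,0,0,0,-3,0,0,0,0,0,0]}}

```text
time_s: 6.8
eef_pos: [0.3937, -0.2433, 0.3882]
orientation: [-3.14, -0.0, 1.564]
wrist_force: [0.4, 0.3, -3.5]
width: 0.141
finger_force: 30.0
```

```bash
python3 - <<'E'
from h import *
o=bot.get_obs();print({k:np.round(o[k],3) for k in('time_s','eef_pos','orientation','wrist_force','width')})
W=bot.camera_params('wrist')
for n in('wrist','side','top'): cv2.imwrite(f'pics/{n}4.png',bot.snapshot(n))
np.save('w4.npy',W,allow_pickle=True)
a,b,c=[cv2.imread(f'pics/{n}4.png') for n in('wrist','side','top')]
z=np.zeros((600,800,3),np.uint8);z[:315,:420]=cv2.resize(a,(420,315));z[:315,420:800]=cv2.resize(b[80:237,230:420],(380,315))
z[315:,:400]=cv2.resize(c[160:303,280:480],(400,285));z[315:,420:800]=cv2.resize(b[130:180,275:341],(380,285))
cv2.imwrite('pics/c4.png',z)
E
```

```text
{'time_s': np.float64(6.8), 'eef_pos': array([ 0.394, -0.243,  0.388]), 'orientation': array([-3.14 , -0.   ,  1.564]), 'wrist_force': array([ 0.412,  0.273, -3.504]), 'width': np.float64(0.141)}
```

View pics/c4.png

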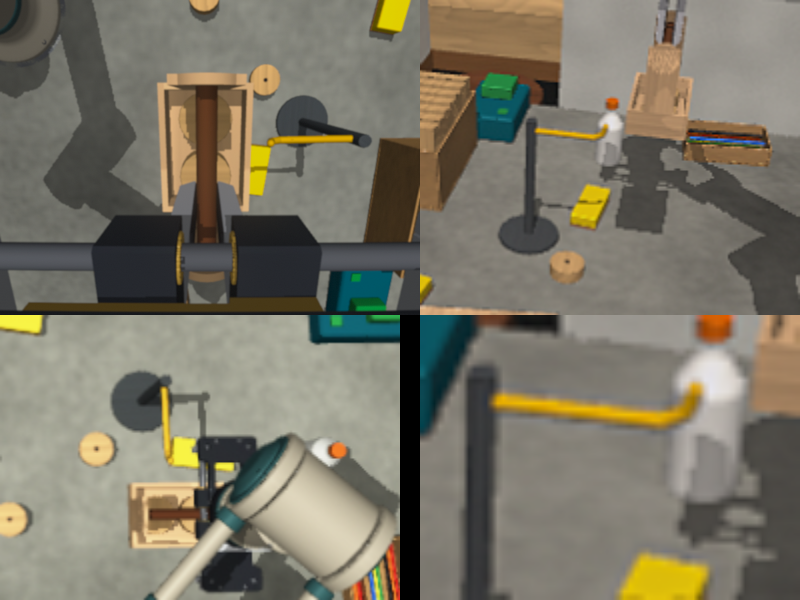

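Wrist quadrant: tip at about (362,189) full-scale, rod running to the post at (480,186). Measuring the rod by masks.

```bash
python3 - <<'E'
from h import *
W=np.load('w4.npy',allow_pickle=True).item();T=bot.camera_params('top');S=bot.camera_params('side')
def rod(f,x0,y0,x1,y1):
    m=cv2.inRange(cv2.cvtColor(cv2.imread(f),cv2.COLOR_BGR2HSV),(18,150,90),(32,255,255));k=0*m;k[y0:y1,x0:x1]=m[y0:y1,x0:x1]
    ys,xs=np.where(k>0);return np.c_[xs,ys].astype(float)
w=rod('pics/wrist4.png',350,165,490,200);s=rod('pics/side4.png',285,135,330,160);t=rod('pics/top4.png',355,190,372,233)
for x in range(350,490,8):
    q=w[np.abs(w[:,0]-x)<.5]
    if len(q):print(x,q[:,1].min(),q[:,1].max(),end=' | ')
print()
for x in range(285,330,3):
    q=s[np.abs(s[:,0]-x)<.5]
    if len(q):print(x,q[:,1].min(),q[:,1].max(),end=' | ')
print()
for y in range(190,233,3):
    q=t[np.abs(t[:,1]-y)<.5]
    if len(q):print(y,q[:,0].min(),q[:,0].max(),end=' | ')
print()
E
```

```text
350 194.0 199.0 | 358 186.0 199.0 | 366 183.0 191.0 | 374 182.0 190.0 | 382 182.0 190.0 | 390 181.0 190.0 | 398 181.0 190.0 | 406 181.0 190.0 | 414 181.0 190.0 | 422 181.0 189.0 | 430 181.0 189.0 | 438 180.0 189.0 | 446 180.0 189.0 | 454 180.0 189.0 | 462 180.0 189.0 | 470 181.0 186.0 | 
288 144.0 146.0 | 291 144.0 146.0 | 294 145.0 146.0 | 297 145.0 146.0 | 300 145.0 147.0 | 303 146.0 147.0 | 306 146.0 147.0 | 309 146.0 148.0 | 312 147.0 148.0 | 315 147.0 149.0 | 318 146.0 148.0 | 321 144.0 147.0 | 
196 360.0 363.0 | 199 361.0 363.0 | 202 361.0 363.0 | 205 361.0 363.0 | 208 361.0 363.0 | 211 361.0 363.0 | 214 361.0 363.0 | 217 362.0 364.0 | 220 362.0 364.0 | 223 362.0 371.0 | 226 362.0 371.0 | 229 363.0 371.0 | 232 363.0 371.0 |
```

```bash
python3 - <<'E'
from h import *
W=np.load('w4.npy',allow_pickle=True).item();T=bot.camera_params('top');S=bot.camera_params('side')
# plane of side rays
c,d1=ray(S,(291,145));_,d2=ray(S,(312,147.6));n=np.cross(d1,d2)
P=[]
for u in((380,186),(462,184.5)):
    cw,d=ray(W,u);P.append(cw+d*(n@(c-cw))/(n@d))
print(np.round(P,4), [np.round(plane(W,u,.22),4) for u in((380,186),(462,184.5))],'top',[np.round(plane(T,u,.22),4) for u in((362,199),(363,220))])
print('tip',tri((W,(360.5,187)),(S,(322,143))),plane(W,(361,187),.247))
print('post',tri((W,(470,184.3)),(S,(287.3,144.6))),plane(W,(470,184.3),.22))
d=P[1]-P[0];print(np.degrees(np.arctan2(d[1],d[0])))
o=bot.get_obs();print(o['eef_pos'],o['orientation'])
p=o['eef_pos'];a=axis_w('pics/wrist4.png',240,320,80,260,115);print(a[::12].tolist())
print(proj(W,[p+[0,.0755,.011],p+[0,.016,.011]]))
E
```

```text
[[ 0.5004 -0.2349  0.2167]
 [ 0.584  -0.2337  0.2174]] [array([ 0.4995, -0.2343,  0.22  ]), array([ 0.5826, -0.2332,  0.22  ])] top [array([ 0.5789, -0.2343,  0.22  ]), array([ 0.5142, -0.2349,  0.22  ])]
tip (array([ 0.4751121 , -0.23167005,  0.23980766]), np.float64(0.0001821521220066009)) [ 0.47362544 -0.23035797  0.247     ]
post (array([ 0.59034586, -0.23312446,  0.21827478]), np.float64(0.001246819352828061)) [ 0.59079288 -0.23308049  0.22      ]
0.8339881098820418
[ 0.39468682 -0.24315021  0.38841977] [-3.14104737e+00  2.00407605e-04  1.56264426e+00]
[[114, 263, 288, 26], [126, 261, 289, 29], [138, 261, 289, 29], [150, 261, 290, 30], [162, 260, 290, 31], [174, 261, 289, 29], [186, 261, 289, 29], [198, 262, 288, 27], [210, 262, 288, 27], [222, 262, 287, 26], [234, 262, 288, 27], [246, 262, 288, 27], [258, 263, 288, 26]]
[[275.94460742 112.71666929]
 [276.69111649 235.00742996]]
```

{"api": "servo_tool", "payload": {"moves": [-4,0,10,0,0,-1,-3,0,18,0,0,0,0,0,22,0,0,0,0,0,22,0,0,0,0,0,22,0,0,0,0,0,18,0,0,0,0,0,12,0,0,0,0,0,0,0,0,0]}}

```text
time_s: 7.62
eef_pos: [0.3937, -0.2488, 0.2609]
orientation: [-3.136, -0.004, 1.582]
wrist_force: [-1.2, 1.1, -3.7]
width: 0.139
finger_force: 30.0
```

{"api": "servo_tool", "payload": {"moves": [0,6,0,0,0,0,0,10,0,0,0,0,0,12,0,0,0,0,0,12,0,0,0,0,0,10,0,0,0,0,0,6,0,0,0,0,0,4,0,0,0,0,0,0,0,0,0,0]}}

```text
time_s: 8.28
eef_pos: [0.4567, -0.2495, 0.2642]
orientation: [3.142, -0.0, 1.583]
wrist_force: [-0.0, -0.8, -3.7]
width: 0.136
finger_force: 30.0
```

{"api": "servo_tool", "payload": {"moves": [-0.5,6,0,0,0,0,0,10,0,0,0,0,0,14,0,0,0,0,0,14,0,0,0,0,0,14,0,0,0,0,0,8,0,0,0,0,0,4,0,0,0,0,0,0,0,0,0,0]}}

```text
time_s: 8.95
eef_pos: [0.5267, -0.2492, 0.264]
orientation: [-3.141, -0.0, 1.582]
wrist_force: [0.4, -0.4, -4.1]
width: 0.135
finger_force: 30.0
```

```bash
python3 - <<'E'
from h import *
o=bot.get_obs();print({k:np.round(o[k],4) for k in('time_s','eef_pos','orientation','wrist_force','width')})
for n in('wrist','side'): cv2.imwrite(f'pics/{n}5.png',bot.snapshot(n))
a,b=[cv2.imread(f'pics/{n}5.png') for n in('wrist','side')]
z=np.zeros((420,800,3),np.uint8);z[:,:400]=a[:,120:520];z[:,400:]=cv2.resize(b[90:195,260:360],(400,420))
cv2.imwrite('pics/c5.png',z)
E
```

```text
{'time_s': np.float64(8.95), 'eef_pos': array([ 0.5267, -0.2492,  0.264 ]), 'orientation': array([-3.1414e+00, -2.0000e-04,  1.5825e+00]), 'wrist_force': array([ 0.3901, -0.3829, -4.1404]), 'width': np.float64(0.1346)}
```

View pics/c5.png

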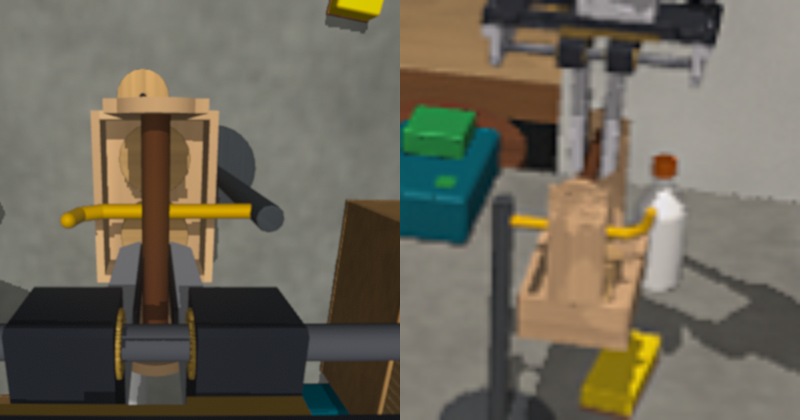

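```bash
python3 - <<'E'
from h import *
W=bot.camera_params('wrist');im=cv2.imread('pics/wrist5.png');m=cv2.inRange(cv2.cvtColor(im,cv2.COLOR_BGR2HSV),(18,150,90),(32,255,255))
for x in(240,250,310,330,350):
    q=np.where(m[190:230,x])[0]+190;print(x,q.min(),q.max(),plane(W,(x,(q.min()+q.max())/2),.22))
p=bot.get_obs()['eef_pos'];
a=axis_w('pics/wrist5.png',240,320,80,260,115);print(a[:20].tolist())
print(proj(W,[p+[0,.0755,.011],p+[0,.016,.011]]))
E
```

```text
240 204 218 [ 0.50188721 -0.2346743   0.22      ]
250 204 219 [ 0.50848969 -0.23493772  0.22      ]
310 204 217 [ 0.54808871 -0.23379425  0.22      ]
330 204 218 [ 0.5613113  -0.23397978  0.22      ]
350 204 217 [ 0.57451135 -0.23348485  0.22      ]
[[114, 262, 290, 29], [115, 261, 289, 29], [116, 261, 290, 30], [117, 261, 290, 30], [118, 261, 290, 30], [119, 261, 290, 30], [120, 261, 289, 29], [121, 261, 289, 29], [122, 261, 289, 29], [123, 261, 289, 29], [124, 261, 289, 29], [125, 261, 289, 29], [126, 260, 290, 31], [127, 261, 290, 30], [128, 261, 290, 30], [129, 261, 289, 29], [130, 261, 289, 29], [131, 261, 290, 30], [132, 261, 289, 29], [133, 261, 289, 29]]
[[276.80991865 113.13725366]
 [275.32408037 235.22051458]]
```

{"api": "servo_tool", "payload": {"moves": [-2,0,4,0,0,0,0,0,7,0,0,0,0,0,8,0,0,0,0,0,8,0,0,0,0,0,6,0,0,0,0,0,4,0,0,0,0,0,3,0,0,0,0,0,0,0,0,0]}}

```text
time_s: 9.72
eef_pos: [0.5253, -0.2511, 0.2236]
orientation: [-3.14, -0.001, 1.582]
wrist_force: [-0.1, -0.0, -3.9]
width: 0.139
finger_force: 30.0
```

{"api": "servo_tool", "payload": {"moves": [0,0,1.5,0,0,0,0,0,1,0,0,0,0,0,1,0,0,0,0,0,0,0,0,0,0,0,0,0,0,0]}}

```text
time_s: 10.13
eef_pos: [0.5257, -0.2513, 0.2211]
orientation: [3.141, 0.0, 1.582]
wrist_force: [1.0, -0.2, -5.6]
width: 0.138
finger_force: 30.0
```

{"api": "servo_tool", "payload": {"moves": [0,0,1,0,0,0,0,0,1,0,0,0,0,0,0,0,0,0,0,0,0,0,0,0]}}

```text
time_s: 10.47
eef_pos: [0.5259, -0.2515, 0.22]
orientation: [3.14, 0.001, 1.582]
wrist_force: [-1.2, -0.6, 2.9]
width: 0.137
finger_force: 30.0
```

{"api": "servo_tool", "payload": {"moves": [0,0,0,0,0,0,0,0,0,0,0,0,0,0,0,0,0,0,0,0,0,0,0,0,0,0,0,0,0,0,0,0,0,0,0,0], "fingers": 0.42}}

```text
time_s: 10.97
eef_pos: [0.5256, -0.2513, 0.2189]
orientation: [-3.142, -0.0, 1.582]
wrist_force: [0.2, -0.0, 0.9]
width: 0.417
finger_force: 0.0
```

{"api": "servo_tool", "payload": {"moves": [0,0,-6,0,0,0,0,0,-12,0,0,0,0,0,-20,0,0,0,0,0,-25,0,0,0,0,0,-25,0,0,0,0,0,-25,0,0,0,0,0,-20,0,0,0,0,0,0,0,0,0]}}

```text
time_s: 11.63
eef_pos: [0.5273, -0.2522, 0.3571]
orientation: [3.134, 0.005, 1.582]
wrist_force: [0.0, -0.4, 0.7]
width: 0.421
finger_force: 0.0
```

```bash
python3 - <<'E'
from h import *
o=bot.get_obs();print({k:np.round(o[k],4) for k in('time_s','eef_pos','orientation','wrist_force','width')})
for n in('wrist','side'): cv2.imwrite(f'pics/{n}6.png',bot.snapshot(n))
a,b=[cv2.imread(f'pics/{n}6.png') for n in('wrist','side')]
z=np.zeros((420,800,3),np.uint8);z[:,:400]=a[:,120:520];z[:,400:]=cv2.resize(b[90:195,260:360],(400,420))
cv2.imwrite('pics/c6.png',z)
E
```

```text
{'time_s': np.float64(11.6333), 'eef_pos': array([ 0.5273, -0.2522,  0.3571]), 'orientation': array([3.1338, 0.0051, 1.5818]), 'wrist_force': array([ 0.029 , -0.3946,  0.7145]), 'width': np.float64(0.4212)}
```

View pics/c6.png

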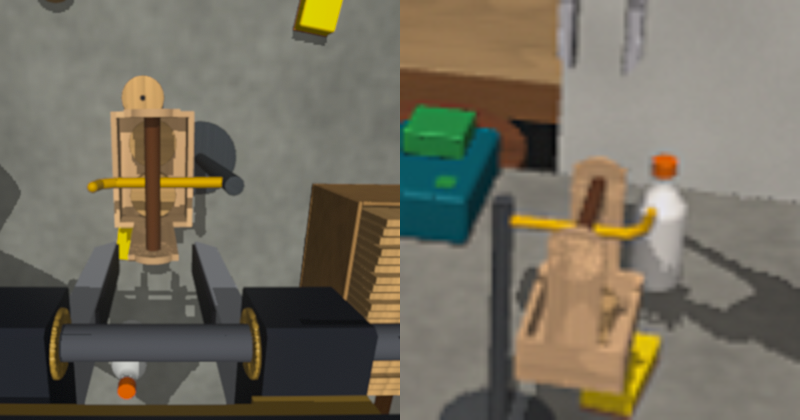

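```bash
python3 - <<'E'
from h import *
W=bot.camera_params('wrist');S=bot.camera_params('side');o=bot.get_obs()
for n in('wrist','side'): cv2.imwrite(f'pics/{n}7.png',bot.snapshot(n))
a=axis_w('pics/wrist7.png',240,310,90,270,115);print(a[::10].tolist(),a[-1])
s=lambda x,y:(S,(260+(x-400)/4-.4,90+y/4-.4))
# side: handle high end near far board, low end
for u in((598,180),(588,222)):
    c,d=ray(*s(*u)); t=(.5262-c[0])/d[0]; print(c+d*t)
im=cv2.imread('pics/side7.png');h=cv2.cvtColor(im,cv2.COLOR_BGR2HSV);m=cv2.inRange(h,(4,110,25),(16,255,125));m[:, :290]=0;m[:,325:]=0;m[:120]=0;m[160:]=0
ys,xs=np.where(m);print(list(zip(xs,ys))[:60])
E
```

```text
[[119, 269, 281, 13], [129, 266, 283, 18], [139, 267, 282, 16], [149, 267, 282, 16], [159, 267, 282, 16], [169, 267, 282, 16], [179, 268, 281, 14], [189, 268, 281, 14], [199, 268, 282, 15], [209, 267, 282, 16], [219, 267, 283, 17], [229, 268, 282, 15], [239, 268, 282, 15], [249, 269, 282, 14]] [254 272 277   6]
[ 0.5262     -0.28752464  0.2350762 ]
[ 0.5262     -0.2420483   0.21950293]
[(np.int64(293), np.int64(120)), (np.int64(294), np.int64(120)), (np.int64(295), np.int64(120)), (np.int64(296), np.int64(120)), (np.int64(297), np.int64(120)), (np.int64(298), np.int64(120)), (np.int64(290), np.int64(123)), (np.int64(290), np.int64(124)), (np.int64(290), np.int64(125)), (np.int64(291), np.int64(125)), (np.int64(290), np.int64(126)), (np.int64(291), np.int64(126)), (np.int64(290), np.int64(127)), (np.int64(291), np.int64(127)), (np.int64(290), np.int64(128)), (np.int64(291), np.int64(128)), (np.int64(290), np.int64(129)), (np.int64(291), np.int64(129)), (np.int64(290), np.int64(130)), (np.int64(290), np.int64(131)), (np.int64(323), np.int64(131)), (np.int64(309), np.int64(134)), (np.in
[... 509 characters left out ...]
.int64(307), np.int64(139)), (np.int64(308), np.int64(139)), (np.int64(309), np.int64(139)), (np.int64(310), np.int64(139)), (np.int64(306), np.int64(140)), (np.int64(307), np.int64(140)), (np.int64(308), np.int64(140)), (np.int64(309), np.int64(140)), (np.int64(306), np.int64(141)), (np.int64(307), np.int64(141)), (np.int64(308), np.int64(141)), (np.int64(309), np.int64(141)), (np.int64(305), np.int64(142)), (np.int64(306), np.int64(142)), (np.int64(307), np.int64(142)), (np.int64(308), np.int64(142)), (np.int64(309), np.int64(142)), (np.int64(305), np.int64(143)), (np.int64(306), np.int64(143)), (np.int64(307), np.int64(143)), (np.int64(308), np.int64(143)), (np.int64(305), np.int64(144))]
```

```bash
cat >> h.py <<'E'
def sideH(im):
    m=cv2.inRange(cv2.cvtColor(im,cv2.COLOR_BGR2HSV),(4,110,25),(16,255,125));m[:,:300]=0;m[:,316:]=0;m[:128]=0;m[150:]=0
    ys,xs=np.where(m)
    return len(ys),ys.min(),ys.max(),xs.min(),xs.max(),cv2.fitLine(np.c_[xs,ys].astype(np.float32),2,0,.01,.01)[:,0].round(2).tolist()
E
python3 - <<'E'
from h import *
print(sideH(cv2.imread('pics/side6.png')))
for i in range(10):
    im=bot.snapshot('side');print(round(float(bot.get_obs()['time_s']),2),sideH(im))
cv2.imwrite('pics/side8.png',im)
W=bot.camera_params('wrist');w=bot.snapshot('wrist');cv2.imwrite('pics/wrist8.png',w)
S=bot.camera_params('side');print('cam side',ray(S,(0,0))[0],'wrist',ray(W,(0,0))[0])
for th in(-10,-5,0,5,10,15):
    s=np.radians(th);u=np.array([0,np.cos(s),-np.sin(s)]);v=np.array([0,np.sin(s),np.cos(s)]);c=np.array([.5262,-.2345,.232])
    e=[c+u*.059,c-u*.059];b=[c+u*.062+v*.015,c-u*.062+v*.015]
    print(th,'side handle',proj(S,e).round(1).tolist(),'boards',proj(S,b).round(1).tolist(),'wr',proj(W,e+b).round(1).tolist())
E
```

```text
(51, np.int64(134), np.int64(146), np.int64(304), np.int64(310), [0.28999999165534973, -0.9599999785423279, 307.57000732421875, 140.10000610351562])
11.88 (55, np.int64(134), np.int64(149), np.int64(304), np.int64(311), [0.25, -0.9700000286102295, 307.8500061035156, 140.1999969482422])
11.93 (50, np.int64(134), np.int64(146), np.int64(304), np.int64(311), [0.33000001311302185, -0.9399999976158142, 307.6400146484375, 140.22000122070312])
11.98 (48, np.int64(134), np.int64(146), np.int64(304), np.int64(311), [0.3400000035762787, -0.9399999976158142, 307.6000061035156, 140.4199981689453])
12.03 (49, np.int64(134), np.int64(146), np.int64(305), np.int64(311), [0.3400000035762787, -0.9399999976158142, 307.79998779296875, 140.0800018310547])
12.08 (49, np.int64(134), np.int64(146), np.int64(305), np.int64(311), [0.3199999928474426, -0.949999988079071, 307.7099914550781, 140.1199951171875])
12.13 (50, np.int64(134), np.int64(146), np.int64(304), np.int64(311), [0.3400000035762787, -0.9399999976158142, 307.7200012207031, 140.24000549316406])
12.18 (48, np.int64(134), np.int64(146), np.int64(
[... 883 characters left out ...]
7, 131.5]] wr [[276.8, 117.5], [275.2, 249.3], [276.9, 114.9], [275.1, 259.6]]
0 side handle [[303.3, 151.7], [309.3, 134.6]] boards [[303.4, 148.0], [309.7, 130.2]] wr [[276.8, 117.3], [275.1, 251.5], [276.9, 113.1], [275.1, 260.9]]
5 side handle [[303.2, 153.1], [309.4, 133.3]] boards [[303.2, 149.7], [309.8, 129.0]] wr [[276.7, 117.7], [275.2, 253.3], [276.9, 111.9], [275.1, 261.6]]
10 side handle [[303.2, 154.4], [309.5, 132.0]] boards [[303.1, 151.3], [309.8, 127.8]] wr [[276.7, 118.6], [275.2, 254.7], [276.9, 111.3], [275.2, 261.7]]
15 side handle [[303.2, 155.6], [309.5, 130.8]] boards [[303.0, 152.9], [309.7, 126.8]] wr [[276.7, 120.0], [275.2, 255.6], [276.8, 111.4], [275.2, 261.3]]
```

Tote hangs level and still (handle end rows match a 0–4° tilt). Going to the pull.

{"api": "servo_tool", "payload": {"moves": [0,0,-25,0,0,0,20,-3,-20,0,0,-2,36,-5,0,0,0,-2,39,-5,0,0,0,-2,39,-5,0,0,0,0,39,-5,0,0,0,0,39,-5,0,0,0,0,39,0,0,0,0,0], "fingers": 0.6}}

```text
time_s: 13.05
eef_pos: [0.4733, -0.0023, 0.3975]
orientation: [3.141, 0.0, 1.686]
wrist_force: [0.9, 0.3, -0.4]
width: 0.6
finger_force: 0.0
```

{"api": "servo_tool", "payload": {"moves": [39,0,0,0,0,0,39,0,10,0,0,0,36,0,20,0,0,0,25,0,25,0,0,0,12,0,20,0,0,0,0,0,0,0,0,0,0,0,0,0,0,0]}}

```text
time_s: 13.63
eef_pos: [0.4567, 0.1462, 0.3216]
orientation: [-3.14, 0.001, 1.688]
wrist_force: [1.0, -0.9, 1.0]
width: 0.599
finger_force: 0.0
```

```bash
python3 - <<'E'
from h import *
o=bot.get_obs();print({k:np.round(o[k],4) for k in('time_s','eef_pos','orientation','wrist_force','width')})
W=bot.camera_params('wrist');S=bot.camera_params('side');T=bot.camera_params('top')
for n in('wrist','side','top'): cv2.imwrite(f'pics/{n}9.png',bot.snapshot(n))
a,b,c=[cv2.imread(f'pics/{n}9.png') for n in('wrist','side','top')]
np.save('w9.npy',W,allow_pickle=True)
for n,i in(('w',a),('s',b)):
  print(n,blobs(i,(5,170,150),(16,255,255),30),'red',blobs(i,(0,150,60),(4,255,255),30))
print(proj(W,[[.493,.206,.168],[.53,.358,.104]]))
z=np.zeros((600,800,3),np.uint8);z[:420,:560]=a;z[:360,560:]=cv2.resize(b[240:330,240:300],(240,360));z[420:,:240]=cv2.resize(c[190:235,150:210],(240,180));cv2.imwrite('pics/c9.png',z)
E
```

```text
{'time_s': np.float64(13.6333), 'eef_pos': array([0.4567, 0.1462, 0.3216]), 'orientation': array([-3.1399e+00,  9.0000e-04,  1.6882e+00]), 'wrist_force': array([ 1.0189, -0.9115,  0.9536]), 'width': np.float64(0.5991)}
w [([312, 128, 21, 20, 374], [321.5, 137.5])] red [([244, 159, 19, 70, 1077], [252.9, 193.5])]
s [([284, 252, 9, 18, 131], [287.6, 259.6])] red [([310, 260, 11, 30, 218], [315.1, 273.7]), ([240, 288, 19, 12, 121], [249.6, 293.4]), ([234, 294, 9, 8, 34], [237.7, 297.7])]
[[321.30887064 140.55708243]
 [371.34787229  -8.86694416]]
```

View pics/c9.png

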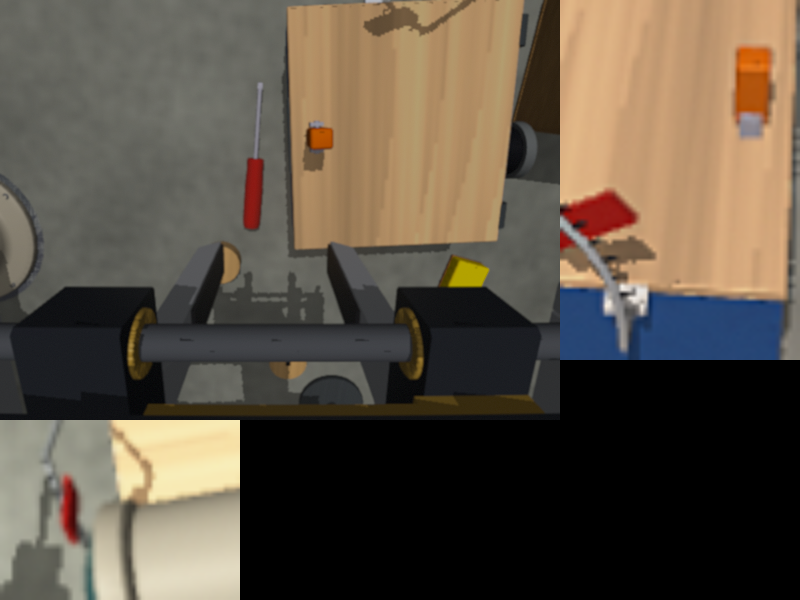

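Composite: pull top at wrist (321,138), lid corners (288,8), (295,249), (497,241); side crop shows the marker plate and white pointer. Working out the box frame, pull and marker angle.

```bash
cat > m.py <<'E'
from h import *
S=bot.camera_params('side');T=bot.camera_params('top')
def redpts(im,box,lo=(0,150,60),hi=(5,255,255)):
    m=cv2.inRange(cv2.cvtColor(im,cv2.COLOR_BGR2HSV),lo,hi);x0,y0,x1,y1=box;k=0*m;k[y0:y1,x0:x1]=m[y0:y1,x0:x1];ys,xs=np.where(k>0);return np.c_[xs,ys].astype(float)
def ang(p,pts,H,yaw,d):
    """pixel -> (radius, angle deg) in plane y_box=d about hinge H"""
    n=np.array([-np.sin(yaw),np.cos(yaw),0]);ex=np.array([np.cos(yaw),np.sin(yaw),0]);out=[]
    for u in pts:
        c,r=ray(p,u);X=c+r*((H+n*d-c)@n)/(r@n);q=X-H;out.append((np.hypot(q@ex,q[2]),np.degrees(np.arctan2(q[2],-q@ex)),q@ex,q[2]))
    return np.array(out)
E
python3 - <<'E'
from m import *
W=np.load('w9.npy',allow_pickle=True).item();r=lambda x:np.round(x,4)
print('pull',r(tri((W,(321.5,138)),(S,(288,254.5)))[0]),tri((W,(321.5,138)),(S,(288,254.5)))[1],r(plane(W,(321.5,138),.168)))
im=cv2.imread('pics/wrist9.png');g=cv2.cvtColor(im,cv2.COLOR_BGR2HSV)
m=cv2.inRange(g,(8,50,120),(25,180,255));n,l,s,c=cv2.connectedComponentsWithStats(m);i=1+np.argmax(s[1:,4]);k=(l==i)
# edges: front: leftmost per row, back: rightmost, right side: bottom per col
F=np.array([(np.where(k[y])[0].min(),y) for y in range(30,230,5)],float);B=np.array([(np.where(k[y])[0].max(),y) for y in range(30,120,5)],float)
D=np.array([(x,np.where(k[:,x])[0].max()) for x in range(310,480,5)],float)
def L(P):
    X=np.array([plane(W,u,.11)[:2] for u in P],np.float32);vx,vy,x,y=cv2.fitLine(X,cv2.DIST_HUBER,0,.001,.001)[:,0];return np.array([x,y]),np.array([vx,vy])
def X(a,b):
    t=np.linalg.solve(np.c_[a[1],-b[1]],b[0]-a[0]);return a[0]+a[1]*t[0]
f,b,d=L(F),L(B),L(D)
for q in(f,b,d):print(r(q[0]),r(np.degrees(np.arctan2(q[1][1],q[1][0]))))
c1,c2=X(f,d),X(b,d);print('corners',r(c1),r(c2),np.linalg.norm(c1-c2))
v=f[1]*np.sign(f[1][1]);fm=c1+v*.131;ex=np.array([v[1],-v[0]]);H=np.r_[fm+ex*.2415,.1];yaw=np.arctan2(ex[1],ex[0])
print('front mid',r(fm),'hinge',r(H),'yaw',np.degrees(yaw))
np.save('box.npy',np.r_[H,yaw])
s9=cv2.imread('pics/side9.png');P=redpts(s9,(225,280,262,310))
A=ang(S,P,H,yaw,.158);print('side marker r',A[:,0].min(),A[:,0].max(),'ang',np.percentile(A[:,1],[0,5,50,95,100]),A[:,1].mean(),'rms')
print('boxlocal pull',((plane(W,(321.5,138),.168)-H)[:2]@ex))
E
```

```text
pull [0.4933 0.2082 0.1621] 0.0002647246819402779 [0.4928 0.2083 0.168 ]
[0.4672 0.2062] -80.7106
[0.6949 0.2992] -79.9596
[0.6198 0.0972] 8.9049
corners [0.4884 0.0766] [0.7277 0.1141] 0.24218605
front mid [0.4672 0.2059] hinge [0.7056 0.2449 0.1   ] yaw 9.289389
side marker r 0.13916688569143904 0.1918877015092686 ang [30.9318007  32.01260929 36.17477014 40.13335772 42.04411802] 36.14717804596904 rms
boxlocal pull -0.21585836879922476
```

{"api": "servo_tool", "payload": {"moves": [19,14.5,0,0,0,-1.4,19,14.5,0,0,0,-1,19,14,10,0,0,0,0,0,20,0,0,0,0,0,25,0,0,0,0,0,25,0,0,0,0,0,20,0,0,0,0,0,0,0,0,0]}}

```text
time_s: 14.45
eef_pos: [0.4908, 0.2067, 0.2192]
orientation: [-3.136, 0.001, 1.727]
wrist_force: [-0.1, -0.2, 0.2]
width: 0.6
finger_force: 0.0
```

```bash
python3 - <<'E'
from m import *
b=np.load('box.npy');H,yaw=b[:3],b[3]
o=bot.get_obs();print({k:np.round(o[k],4) for k in('time_s','eef_pos','orientation')})
W=bot.camera_params('wrist');im=bot.snapshot('wrist');cv2.imwrite('pics/wrist10.png',im)
print('pull',blobs(im,(5,170,130),(16,255,255),30),proj(W,[[.493,.2083,.168]]),'red',blobs(im,(0,150,60),(5,255,255),40))
s9=cv2.imread('pics/side9.png');P=redpts(s9,(225,280,262,310))
for d in(.145,.150,.155,.158):
    A=ang(S,P,H,yaw,d);print(d,A[:,0].min(),A[:,0].max(),'ang',np.percentile(A[:,1],[0,50,100]),A.mean(0))
ww=blobs(s9,(0,0,190),(180,60,255),6);print([q for q in ww if 230<q[1][0]<280 and 290<q[1][1]<340])
E
```

```text
{'time_s': np.float64(14.45), 'eef_pos': array([0.4908, 0.2067, 0.2192]), 'orientation': array([-3.1357e+00,  1.1000e-03,  1.7265e+00])}
pull [([265, 214, 30, 26, 703], [279.3, 226.2])] [[279.09995282 227.47659678]] red [([203, 213, 21, 32, 542], [213.3, 228.6])]
0.145 0.12786431788162256 0.18098200502032705 ang [25.01853152 31.90103423 37.64136135] [ 0.157156   31.77338996 -0.13337117  0.0827289 ]
0.15 0.13222023883999112 0.18492396170610698 ang [27.40265406 33.61020233 39.43206819] [ 0.16130193 33.52819986 -0.13426522  0.08903479]
0.155 0.13655440623949408 0.18924658757437898 ang [29.64848555 35.21765204 41.09912288] [ 0.16559038 35.19139771 -0.13515927  0.09534068]
0.158 0.13916688569143904 0.1918877015092686 ang [30.9318007  36.17477014 42.04411802] [ 0.16822725 36.14717805 -0.1356957   0.09912422]
[([255, 311, 7, 7, 26], [258.7, 312.9]), ([251, 314, 2, 4, 7], [251.4, 315.7])]
```

{"api": "servo_tool", "payload": {"moves": [1,2,14,0,0,0,0,0,14,0,0,0,0,0,14,0,0,0,0,0,14,0,0,0,0,0,12,0,0,0,0,0,9,0,0,0,0,0,3,0,0,0,0,0,0,0,0,0]}}

```text
time_s: 15.17
eef_pos: [0.4947, 0.2095, 0.1426]
orientation: [3.141, 0.0, 1.728]
wrist_force: [0.1, -0.3, -0.1]
width: 0.602
finger_force: 0.0
```

{"api": "servo_tool", "payload": {"moves": [0,0,0,0,0,0,0,0,0,0,0,0,0,0,0,0,0,0,0,0,0,0,0,0,0,0,0,0,0,0,0,0,0,0,0,0,0,0,0,0,0,0], "fingers": 0}}

```text
time_s: 15.75
eef_pos: [0.4933, 0.2097, 0.142]
orientation: [-3.141, 0.0, 1.729]
wrist_force: [-1.0, -1.2, 1.9]
width: 0.235
finger_force: 29.9
```

```bash
python3 - <<'E'
from h import *
o=bot.get_obs();print({k:np.round(o[k],4) for k in('time_s','eef_pos','orientation','wrist_force','width')})
p=o['eef_pos'];b=np.load('box.npy');yaw=b[3]
# arc of pin: r=hypot(.215,.024)
r0=np.hypot(.215,.024);a0=np.arctan2(.024,.215)
prev=np.array([r0*np.cos(a0),r0*np.sin(a0)])
for th in(.1,.2,.3,.4,.5,.55,.6,.65):
    q=np.array([r0*np.cos(a0+th),r0*np.sin(a0+th)]);print(th,'tool y(+box x) mm',round(1e3*(-(q-prev)[0]),1),'up mm',round(1e3*(q-prev)[1],1),'TCPz',round(p[2]+q[1]-.024,4));prev=q
E
```

```text
{'time_s': np.float64(15.75), 'eef_pos': array([0.4933, 0.2097, 0.142 ]), 'orientation': array([-3.1406e+00,  1.0000e-04,  1.7285e+00]), 'wrist_force': array([-1.0108, -1.1582,  1.9098]), 'width': np.float64(0.235)}
0.1 tool y(+box x) mm 3.5 up mm 21.3 TCPz 0.1634
0.2 tool y(+box x) mm 5.6 up mm 20.9 TCPz 0.1843
0.3 tool y(+box x) mm 7.6 up mm 20.2 TCPz 0.2045
0.4 tool y(+box x) mm 9.6 up mm 19.4 TCPz 0.2239
0.5 tool y(+box x) mm 11.5 up mm 18.3 TCPz 0.2422
0.55 tool y(+box x) mm 6.4 up mm 8.7 TCPz 0.2509
0.6 tool y(+box x) mm 6.9 up mm 8.4 TCPz 0.2593
0.65 tool y(+box x) mm 7.3 up mm 8.0 TCPz 0.2673
```

{"api": "servo_tool", "payload": {"moves": [0,1.7,-10.7,0,0,0,0,1.8,-10.6,0,0,0,0,2.7,-10.5,0,0,0,0,2.9,-10.4,0,0,0,0,3.7,-10.2,0,0,0,0,3.9,-10,0,0,0,0,4.7,-9.8,0,0,0,0,4.9,-9.6,0,0,0]}}

```text
time_s: 16.42
eef_pos: [0.5177, 0.2137, 0.222]
orientation: [-3.135, 0.0, 1.729]
wrist_force: [-1.7, -0.8, -8.1]
width: 0.232
finger_force: 30.0
```

```bash
cat >> m.py <<'E'
def report(tag):
    b=np.load('box.npy');H,yaw=b[:3],b[3];o=bot.get_obs();print({k:np.round(o[k],4) for k in('time_s','eef_pos','orientation','wrist_force','width')})
    up=o['eef_pos'][2]-.142;r0=np.hypot(.215,.024);a0=np.arctan2(.024,.215);print('lid from TCP z',np.arcsin((up+.024)/r0)-a0)
    W=bot.camera_params('wrist');s=bot.snapshot('side');w=bot.snapshot('wrist');cv2.imwrite(f'pics/side{tag}.png',s);cv2.imwrite(f'pics/wrist{tag}.png',w)
    P=redpts(s,(225,270,262,315));print('side red',len(P),P.mean(0),'white',[q for q in blobs(s,(0,0,190),(180,60,255),5) if 225<q[1][0]<280 and 260<q[1][1]<340])
    print('wrist red',blobs(w,(0,150,60),(5,255,255),40),'white',[q for q in blobs(w,(0,0,190),(180,60,255),10)])
    for d in(.15,.155):
        A=ang(S,P,H,yaw,d);print(d,'marker',A.mean(0),(A[:,1].min()+A[:,1].max())/2)
E
python3 -c "
from m import *
report('a')"
```

```text
{'time_s': np.float64(16.4167), 'eef_pos': array([0.5177, 0.2137, 0.222 ]), 'orientation': array([-3.1353e+00,  1.0000e-04,  1.7287e+00]), 'wrist_force': array([-1.6987, -0.8415, -8.0844]), 'width': np.float64(0.2317)}
lid from TCP z 0.3905795044347147
side red 158 [247.47468354 293.96202532] white [([252, 300, 3, 2, 5], [252.8, 300.6])]
wrist red [([177, 215, 23, 73, 1426], [188.1, 251.8])] white []
0.15 marker [ 0.16275515 33.70934161 -0.13522511  0.09022797] 33.88433364445241
0.155 marker [ 0.16704365 35.34957059 -0.13610985  0.0965223 ] 35.79191529220217
```

```bash
cat >> m.py <<'E'
def cmap(f,x0,y0,x1,y1):
    h=cv2.cvtColor(cv2.imread(f),cv2.COLOR_BGR2HSV).astype(int)
    for y in range(y0,y1):
        print(y,''.join('R' if (p[0]<6 or p[0]>174) and p[1]>150 and p[2]>60 else 'W' if p[1]<45 and p[2]>170 else 'g' if p[1]<60 else 'b' if 95<p[0]<130 else '.' for p in h[y,x0:x1]))
E
python3 - <<'E'
from m import *
cmap('pics/sidea.png',228,284,275,316)
E
```

```text
284 ...............................................
285 g..............................................
286 Wg.............................................
287 WWgg...........................................
288 gWWWg.................RRRR.....................
289 ..WWWgg.............RRRRRRR....................
290 ...gWWWg.........RRRRRRRRRRR...................
291 .....gWWg.....RRRRRRRRRRRRRRR..................
292 .......WWg.g.RRRRRRRRRRRRRRRRR..............ggg
293 .......gWWggRRRRRRRRRRRRRRRRRRR.........ggggbbb
294 ......RR.gWWg.RRRRRRRRRRRRRRRRR....ggbgbbbbbbbb
295 ......RRRRgWWg.RR.RRRRRRRRRRRRR.bgbbbbbbbbbbbbb
296 ......RRRRR.WWg.b.RRRRRRRRRR..bbbbbbbbbbbbbbbbb
297 .......RRRRRgWWg.RRRRRRRR..gbbbbbbbbbbbbbbbbbbb
298 ........RRRRR.WWgRRRRRR.ggggbbbbbbbbbbbbbbbbbbb
299 .........RRRRR.WWggR.gggggggbbbbbbbbbbbbbbbbbbb
300 .....gbbbbRRRRR.gWWgbgggWWWgbbbbbbbbbbbbbbbbbbb
301 gbbbbbbbbbbRRR..gggggWWgWWWbbbbbbbbbbbbbbbbbbbb
302 bbbbbbbbbbbb.bbbggggggggggbbbbbbbbbbbbbbbbbbbbb
303 bbbbbbbbbbbbbbbbbWggggbbbbbbbbbbbbbbbbbbbbbbbbb
304 bbbbbbbbbbbbbbbbbbbgWggb.gbbbbbbbbbbbbbbbbbbbbb
305 bbbbbbbbbbbbbbbbbbbbgWgbbbbbbbbbbbbbbbbbbbbbbbb
306 bbbbbbbbbbbbbbbbbbbbggWgbbbbbbbbbbbbbbbbbbbbbbb
307 bbbbbbbbbbbbbbbbbbbbbgggbbbbbbbbbbbbbbbbbbbbbbb
308 bbbbbbbbbbbbbbbbbbbbbbgggbbbbbbbbbbbbbbbbbbbbbb
309 bbbbbbbbbbbbbbbbbbbbbbggggbbbbbbbbbbbbbbbbbbbbb
310 bbbbbbbbbbbbbbbbbbbbbbbgggbbbbbbbbbbbbbbbbbbbbb
311 bbbbbbbbbbbbbbbbbbbbbbbbgggbbbbbbbbbbbbbbbbbbbb
312 bbbbbbbbbbbbbbbbbbbbbbbbgggbbbbbbbbbbbbbbbbbbbb
313 bbbbbbbbbbbbbbbbbbbbbbbbbggggggbbbbbbbbbbbbbbbb
314 bbbbbbbbbbbbbbbbbbbbbbbbbgggbbbbbbbbbbbbbbbbbbb
315 bbbbbbbbbbbbbbbbbbbbbbbbbgggbbbbbbbbbbbbbbbbbbb
```

```bash
python3 - <<'E'
from m import *
b=np.load('box.npy');H,yaw=b[:3],b[3];n=np.array([-np.sin(yaw),np.cos(yaw),0]);ex=np.array([np.cos(yaw),np.sin(yaw),0])
W1=np.load('w1.npy',allow_pickle=True).item()
# rebuild w2 camera: same hand-eye, tool pose at w2 ; check with prediction
from scipy.spatial.transform import Rotation as Ro
def M(R,t):
    m=np.eye(4);m[:3,:3]=R;m[:3,3]=t;return m
cw=lambda p:M(cv2.Rodrigues(np.array(p['rvec']))[0],p['tvec'])
o=bot.get_obs();W=bot.camera_params('wrist');X=cw(W)@M(Ro.from_euler('xyz',o['orientation']).as_matrix(),o['eef_pos'])  # cam<-tool
m2=X@np.linalg.inv(M(Ro.from_euler('xyz',[-3.13335306,.00620905,1.30089557]).as_matrix(),[.61646316,.23709525,.32059992]))
W2=dict(W);W2['rvec']=cv2.Rodrigues(m2[:3,:3])[0].ravel();W2['tvec']=m2[:3,3]
print('check',proj(W2,[[.638,.317,.235],[.607,.203,.235]]))
P=redpts(cv2.imread('pics/w2.png'),(120,45,200,100));hull=cv2.minAreaRect(P.astype(np.float32));print(len(P),P.mean(0),hull,cv2.boxPoints(hull))
x,e=tri((W2,P.mean(0)),(S,(246.4,294.7)));q=x-H;print('center',x,e,'box',q@ex,q@n,q[2],'r',np.hypot(q@ex,q[2]),'ang',np.arctan2(q[2],-q@ex))
C=[(252.5,287.7),(258.7,294.5),(240.5,301.8),(234,294.7)]
for d in(.142,.15,.158):
    A=ang(S,C,H,yaw,d);print(d,np.round(A,4).tolist(), [np.hypot(*(A[i,2:]-A[(i+1)%4,2:])).round(4) for i in range(4)])
# pointer candidates shut: tri from first pictures, and current
print('ptr now',ang(S,[(253,300.5),(248,300.5)],H,yaw,.14))
cmap('pics/w2.png',118,52,200,112)
E
```

```text
check [[275.35664708 105.80411707]
 [275.92985196 257.85366539]]
523 [155.65774379  69.29254302] ((156.90000915527344, 70.19999694824219), (13.597793579101562, 64.1942367553711), 71.56504821777344) [[124.30001   73.9     ]
 [185.20001   53.599995]
 [189.5       66.49999 ]
 [128.6       86.8     ]]
center [0.54969446 0.37366393 0.19035365] 0.0002477761376426169 box -0.1330511971885986 0.15227364732354268 0.09035365188819375 r 0.16083035622310934 ang 0.5965536896238723
0.142 [[0.1779, 35.1053, -0.1455, 0.1023], [0.1777, 27.0518, -0.1583, 0.0808], [0.1279, 23.6546, -0.1172, 0.0513], [0.1282, 35.6782, -0.1041, 0.0748]] [np.float64(0.025), np.float64(0.0506), np.float64(0.0268), np.float64(0.0497)]
0.15 [[0.1846, 37.3561, -0.1468, 0.112], [0.1834, 29.7032, -0.1593, 0.0909], [0.134, 27.4891, -0.1188, 0.0618], [0.1358, 38.6993, -0.106, 0.0849]] [np.float64(0.0246), np.float64(0.0499), np.float64(0.0264), np.float64(0.049)]
0.158 [[0.1916, 39.4451, -0.148, 0.1218], [0.1895, 32.1899, -0.1604, 0.101], [0.1405, 30.9784, -0.1205, 0.0723], [0.1438, 41.3924, -0.1079, 0.0951]] [np.float64(0.0242), 
[... 4641 characters left out ...]
....
104 ggggggggggggggggggggggggggggggggggggggggggggggWWWWWWWWWggggggggggggggg............
105 gggggggggggggggggggggggggggggggggggggggggggggggWWWWWWWWgggWWWWggggggg.............
106 gggggggggggggggggggggggggggggggggggggggggggggggWWWWWWWWggWWWWWWWggg...............
107 ggggggggggggggggggggggggggggggggggggggggggggggggWWWWWWgggWWWWWWgg.................
108 ggggggggggggggggggggggggggggggggggggggggggggggggWWWWWWggWWWWWggg..................
109 gggggggggggggggggggggggggggggggggggggggggggggggggWWWWWWWWWWWgg....................
110 gggggggggggggggggggggggggggggggggggggggggggggggggWWWWWWWWWW.......................
111 ggggggggggggggggggggggggggggggggggggggggggggggggggWWWWWWW.........................
```

{"api": "servo_tool", "payload": {"moves": [0,2.8,-4.7,0,0,0,0,2.8,-4.6,0,0,0,0,2.9,-4.6,0,0,0,0,3,-4.5,0,0,0,0,3.3,-4.4,0,0,0,0,3.4,-4.3,0,0,0,0,3.5,-4.3,0,0,0,0,0,0,0,0,0]}}

```text
time_s: 17.18
eef_pos: [0.5401, 0.2173, 0.2558]
orientation: [-3.139, -0.0, 1.728]
wrist_force: [-7.0, -0.4, -3.4]
width: 0.233
finger_force: 30.0
```

```bash
python3 -c "
from m import *
report('b')
cmap('pics/sideb.png',228,276,275,310)"
```

```text
{'time_s': np.float64(17.1833), 'eef_pos': array([0.5401, 0.2173, 0.2558]), 'orientation': array([-3.1386e+00, -2.0000e-04,  1.7285e+00]), 'wrist_force': array([-6.9511, -0.3904, -3.3698]), 'width': np.float64(0.2326)}
lid from TCP z 0.5795891719002523
side red 147 [247.02721088 294.24489796] white [([238, 286, 10, 6, 24], [242.5, 288.5])]
wrist red [([167, 209, 21, 76, 1395], [177.1, 246.7])] white []
0.15 marker [ 0.16134227 33.61897516 -0.134227    0.08919261] 33.88433364445241
0.155 marker [ 0.16563797 35.27527575 -0.13512142  0.09549697] 35.79191529220217
276 ...............................................
277 ...............................................
278 ...............................................
279 ............................................gbb
280 .........................................gbbbbb
281 .......................................gbbbbbbb
282 ....................................gbbbbbbbbbb
283 .................................gbbbbbbbbbbbbb
284 .............................gggbbbbbbbbbbbbbbb
285 g.........................g.gbbbbbbbbbbbbbbbbbb
286 Wg.......
[... 534 characters left out ...]
RRRRR..bbbbbbbbbbbbbbbbb
297 bbbbbb.RRRRRgWWg.RRRRRRRR..bbbbbbbbbbbbbbbbbbbb
298 bbbbbbbbRRRRR.WWgRRRRRR.bbbbbbbbbbbbbbbbbbbbbbb
299 bbbbbbbbbRRRRR.WWggR.bbbbbbbbbbbbbbbbbbbbbbbbbb
300 bbbbbbbbbbRRRRR.WWWb.bbbbbbbbbbbbbbbbbbbbbbbbbb
301 bbbbbbbbbbbRRR..bgWgbbbbbbbbbbbbbbbbbbbbbbbbbbb
302 bbbbbbbbbbbb.bbbbgWWgbbbbbbbbbbbbbbbbbbbbbbbbbb
303 bbbbbbbbbbbbbbbbbbgWggbbbbbbbbbbbbbbbbbbbbbbbbb
304 bbbbbbbbbbbbbbbbbbbgWggb.gbbbbbbbbbbbbbbbbbbbbb
305 bbbbbbbbbbbbbbbbbbbbgWggbbbbbbbbbbbbbbbbbbbbbbb
306 bbbbbbbbbbbbbbbbbbbbggWgbbbbbbbbbbbbbbbbbbbbbbb
307 bbbbbbbbbbbbbbbbbbbbbgggbbbbbbbbbbbbbbbbbbbbbbb
308 bbbbbbbbbbbbbbbbbbbbbbgggbbbbbbbbbbbbbbbbbbbbbb
309 bbbbbbbbbbbbbbbbbbbbbbgWggbbbbbbbbbbbbbbbbbbbbb
```

```bash
python3 - <<'E'
from m import *
from scipy.spatial.transform import Rotation as Ro
b=np.load('box.npy');H,yaw=b[:3],b[3];n=np.array([-np.sin(yaw),np.cos(yaw),0]);ex=np.array([np.cos(yaw),np.sin(yaw),0])
def M(R,t):
    m=np.eye(4);m[:3,:3]=R;m[:3,3]=t;return m
o=bot.get_obs();W=bot.camera_params('wrist');X=M(cv2.Rodrigues(np.array(W['rvec']))[0],W['tvec'])@M(Ro.from_euler('xyz',o['orientation']).as_matrix(),o['eef_pos'])
m2=X@np.linalg.inv(M(Ro.from_euler('xyz',[-3.13335306,.00620905,1.30089557]).as_matrix(),[.61646316,.23709525,.32059992]))
W2=dict(W);W2['rvec']=cv2.Rodrigues(m2[:3,:3])[0].ravel();W2['tvec']=m2[:3,3]
for u in((162,99),(169,97),(167,111),(174,100),(176,90),(182,97),(184,101),(181,106)):
    q=plane(W2,u,.108)-H;print(u,round(q@ex,4),round(q@n,4))
cmap('pics/w2.png',155,88,200,118)
cmap('pics/side9.png',245,305,272,322)
def pt(th,r,d,z): return H+n*d-ex*(r*np.cos(th)-z*np.sin(th))+np.array([0,0,r*np.sin(th)+z*np.cos(th)])
for th in(0,.58):
  for z in(0,.003,.008):
    print(th,z,proj(S,[pt(th,r,d,z) for r in(.145,.155) for d in(.131,.150)]).round(1).tolist())
E
```

```text
(162, 99) -0.1613 0.1448
(169, 97) -0.1535 0.1434
(167, 111) -0.1625 0.1316
(174, 100) -0.15 0.1384
(176, 90) -0.1432 0.1465
(182, 97) -0.1407 0.1375
(184, 101) -0.1407 0.1329
(181, 106) -0.1461 0.1297
88 ggggggggggggggggggggggggggggggggggggggggggggg
89 ggggggggggggggggggggggggggggggggggggggggggggg
90 ggggggggggggggggggggggggWWggggggggggggggggggg
91 ggggggggggggggggggggggWWWWWgggggggggggggggggg
92 ggggggggggggggggggggWWWWWWWgggggggggggggggggg
93 ggggggggggggggggggggWWWWWWWWggggggggggggggggg
94 gggggggggggggggggggggWWWWWWWggggggggggggggggg
95 ggggggggggggggggggggggWWWWWWWgggggggggggggggg
96 ggggggggggggWWWgggggggWWWWWWWgggggggggggggggg
97 ggggggggggWWWWWgggggggWWWWWWWWggggggggggggggg
98 ggggggggWWWWWWWggggggggggWWWWWgggggggggggggg.
99 gggggggWWWWgggggggggggggggWWWWWggggggggggg...
100 gggggggWWWgggggWWWgggggggggWWWWggggggggg.....
101 ggggggggWWWggWWWWWggggggggggggWggggggg.......
102 ggggggggWWWggWWWWWWWgggggggggggggggg.........
103 gggggggggWWggWWWWWWWgggggggggggggg...........
104 gggggggggWWWWWWWWWggggggggggggggg............
105 ggggggggggWWWWWWWWgggWWWWggggggg.............
106 gggggg
[... 872 characters left out ...]
ggg..
314 bbbbbbWWggggWWWWWbbbbbbbbbb
315 bbbbbbWWgggggWWgWbbbbbbbbbb
316 bbbbbbWWgggggggWWbbbbbbbbbb
317 bbbbbbWWgggggggWgbbbbbbbbbb
318 bbbbbbgggggggggWgbbbbbbbbbb
319 bbbbbbbbbgggggbbbbbbbbbbbbb
320 bbbbbbbbbggggbbbbbbbbbbbbbb
321 bbbbbbbbbggggbbbbbbbbbbbbbb
0 0 [[254.2, 312.5], [253.3, 319.4], [258.5, 312.8], [257.7, 319.7]]
0 0.003 [[254.2, 311.7], [253.3, 318.6], [258.5, 312.0], [257.6, 318.9]]
0 0.008 [[254.1, 310.4], [253.2, 317.3], [258.4, 310.7], [257.6, 317.6]]
0.58 0 [[242.4, 289.9], [241.2, 296.8], [246.1, 288.5], [245.0, 295.4]]
0.58 0.003 [[241.6, 289.1], [240.4, 296.0], [245.3, 287.7], [244.1, 294.6]]
0.58 0.008 [[240.3, 287.8], [239.0, 294.7], [243.9, 286.4], [242.8, 293.3]]
```

```bash
python3 - <<'E'
from m import *
b=np.load('box.npy');H,yaw=b[:3],b[3]
for sl in(.36,.37,.38):
    c=np.array([246.4,294.7]);A=ang(S,[c+[9,-9*sl],c-[9,-9*sl]],H,yaw,.1523);v=A[0,2:]-A[1,2:];print(sl,np.arctan2(v[1],-v[0]),np.hypot(*v))
for c in((246.4,294.7),(246.4,294.3),(246.4,295.1)):print(np.radians(ang(S,[c],H,yaw,.1523)[0,1]),ang(S,[c],H,yaw,.1523)[0,[0,2,3]])
print(np.radians(ang(S,[(246.4,294.7)],H,yaw,.150)[0,1]))
E
```

```text
0.36 0.5742067884041037 0.04718780713308904
0.37 0.584596423876444 0.047540686052014926
0.38 0.5948320020369144 0.04789863169747536
0.596573437230209 [ 0.16113539 -0.13330176  0.09052765]
0.6032333467761087 [ 0.16194007 -0.13335856  0.09186992]
0.5898321453401958 [ 0.16033617 -0.13324482  0.08918243]
0.5829376475124782
```

{"api": "servo_tool", "payload": {"moves": [0,0,0,0,0,0,0,0,0,0,0,0,0,0,0,0,0,0,0,0,0,0,0,0,0,0,0,0,0,0,0,0,0,0,0,0,0,0,0,0,0,0,0,0,0,0,0,0]}}

```text
time_s: 17.95
eef_pos: [0.5394, 0.2172, 0.255]
orientation: [-3.137, -0.0, 1.729]
wrist_force: [-6.0, -0.1, -3.8]
width: 0.231
finger_force: 30.0
```

```bash
python3 - <<'E'
from m import *
report('e')
s=cv2.imread('pics/sidee.png');print(sideH(s))
s0=cv2.imread('pics/side0.png')
for n,lo,hi in(('or',(5,150,150),(17,255,255)),('red',(0,170,80),(4,255,255)),('yel',(20,170,110),(32,255,255))):print(n,blobs(s,lo,hi,20))
E
```

```text
{'time_s': np.float64(17.95), 'eef_pos': array([0.5394, 0.2172, 0.255 ]), 'orientation': array([-3.1375e+00, -1.0000e-04,  1.7286e+00]), 'wrist_force': array([-5.9651, -0.1481, -3.8392]), 'width': np.float64(0.2308)}
lid from TCP z 0.5744316114443084
side red 149 [246.97315436 294.25503356] white [([239, 286, 9, 5, 22], [243.3, 288.3])]
wrist red [([167, 209, 22, 76, 1385], [177.4, 247.0])] white []
0.15 marker [ 0.1612194  33.61975646 -0.13410749  0.08914294] 33.88433364445241
0.155 marker [ 0.16551628 35.27775549 -0.13500307  0.09544778] 35.79191529220217
(49, np.int64(134), np.int64(146), np.int64(305), np.int64(311), [0.3199999928474426, -0.949999988079071, 307.7099914550781, 140.1199951171875])
or [([323, 129, 6, 6, 26], [325.7, 131.0]), ([264, 215, 10, 21, 152], [268.4, 224.6])]
red [([310, 260, 11, 30, 215], [315.1, 273.6]), ([241, 288, 18, 12, 116], [249.5, 293.4]), ([234, 294, 9, 8, 31], [237.7, 297.5])]
yel [([308, 142, 16, 8, 41], [316.0, 146.5]), ([288, 144, 15, 3, 32], [294.4, 145.2]), ([310, 173, 15, 21, 122], [317.8, 183.4]), ([207, 215, 29, 25, 214], [220.4, 224.4])]
```

```bash
python3 -c "
from workcell import bot
print(bot.finish_job())"
```

```text
the job is handed in; nothing more can be done
None
```

I handed the job in at about 18 s: the tote hangs level and released on the yellow hook, and the arm holds the lid at about 0.57 rad by its orange pull. The marker middle measured between 0.565 and 0.597 rad, so the lid is within about 0.03 rad of it. The marker and tote had not shifted in the last image check, though I did not check every bystander.

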